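Open the safety-capped board cleaner

ROBOT

A 6-joint arm with a two-finger parallel gripper is mounted at the origin on the work surface. World frame = base frame: x ahead of the robot, y to its left, z up, the work surface at z = 0. Lengths are in m, angles in rad, forces in N, time in s.
With the tool pointing down it reaches from about 0.4 to 0.825 m from the base axis. Payload 7 kg.
Tool frame: the origin (TCP) lies at the very end of the fingers, on their centre line; the grasp point (between the pads) lies 19 mm behind it; z points along the fingers, y is the line along which they close (so a half turn about z gives the same grasp; the last joint's range is limited). The gripper opens to 88 mm and grips with 3 to 60 N. Pads are 19 mm wide; open, the fingers measure 130 mm over their backs; the gripper's body (78 mm by 193 mm) begins 47 mm behind the grasp point.
Start: joints at [-0.975, 0.359, 0.012, 0, -1.224, -0.288], TCP at [0.204, -0.643, 0.196] pointing down, gripper open.
Joint ranges: [-3.07, 3.07], [-1.43, 2.12], [-1.02, 1.25], [-3.03, 1.67], [-3.05, -0], [-3.03, 3.03]. Speed limits (rad/s): [2.39, 2.39, 3.01, 3.14, 3.14, 3.14].

INTERFACE

Orientations are given as [roll, pitch, yaw] about the fixed x, y, z axes, in that order (R = Rz(yaw) Ry(pitch) Rx(roll)).
In Python, from station import arm gives the robot as it stands. The module is installed in compiled form; this text tells all that it offers.
- The arm moves only by the shell command python3 -m crank 'ROWS' [FORCE]. ROWS is JSON, a list of rows, each an object of numbers: "dx", "dy", "dz": the shift along the world's x, y, z in m; "twist": the turn about the world's z in degrees; "grip": the opening, from -1 (shut) to 1 (fully open). A call has exactly 5 rows; each row is the pose to reach, as a shift and turn from the pose commanded when the call began; what a row does not reach only later rows make up. A row lasts 1/12 s, in which the tool goes at most 41.7 mm and 7.16 degrees, less where a joint would pass 70% of its speed; a pose out of reach is approached as far as the arm can. A call with a gripper value outside its range is refused whole. The fingers move at their own pace and stop on an object; FORCE is the grip in N (left out, the last holds). Time passes only in rows, so rows that repeat a pose let the fingers close, or fill a call up. It gives the time, the measured TCP pose, the force, the opening and the grip force at its end, in the units of the state.
- arm.get_state(): the state, without advancing time (a new reading comes with each control period).
- arm.grab_frame(name): name is "scene" or "top" or "wrist"; returns the picture (420x560x3 uint8, red, green, blue); there is no depth.
- arm.get_calibration(name): a dict with "fx", "fy", "cx", "cy" (pixels), "cam_to_world" (4x4, takes a point from camera to world coordinates); the wrist camera has in their place "tool_from_camera" (4x4, takes a point from camera to tool coordinates, whose origin is the TCP and whose axes are the flange's). Camera axes: x right, y down, z forward; pixel columns grow to the right and rows downward; lengths in m; the calibration is good to about 2 mm. The wrist camera is an equidistant fisheye: a pixel r from the principal point sees the ray r / f radians off the axis. A picture is of the moment at which its call begins: read the wrist's pose just before it. get_calibration takes no time and is no camera call.
- arm.job_done(): hands the job in; it is judged then, once.
The state is a dict: "t": time; "q": joint angles; "qd": joint speeds; "joint_efforts": joint torques, N m; "eef_pos": TCP position; "ee_rot": TCP orientation; "force": force on the tool from outside, world axes, zero at the start; "moment": the same for the moment, N m; "width": finger opening in m; "gripper_force": force on a finger pad.
Only numpy, scipy, OpenCV 4.12 (cv2) and the standard library are available. Lean on these libraries where they do the work, as an engineer would, in place of code of your own. Each camera call takes 0.05 s, during which the arm holds its last target. There are 200 camera calls.

TASK

Open the cleaner bottle that has the red push-and-turn safety cap: press the cap down against its spring, turn it anticlockwise while it is down, and lift it off. Set the cap down upright in the steel parts tray without dropping it, and leave the blue-capped bottle closed as it is.

Things in the scene. Friction and masses are not known exactly. Their poses are not given: they have to be found in the camera images.
- red_cap: Red ribbed cap, 50 mm wide, 42 mm tall, 40 g, white line on top. Origin: centre of underside, z up. Grip its sides from above, any yaw. It starts locked on a white bottle (76 mm wide, fixed; shoulder 30 mm below the cap's underside). Push down 8-11 mm, keep it down, turn anticlockwise from above by 75 degrees (65-85; stop near 90), lift straight up 40 mm to clear the neck.
- red_spring (a joint): Spring under the red cap, pressed distance in m: about 0 at rest, 0.012 at the hard stop. It gives 0.6 N at rest and 0.6 N more per mm (7 N at 10 mm). The tooth that stops the cap turning after some 8 degrees is cleared at 7 to 8 mm; a locked cap cannot be pulled off.
- blue_cap: a blue cap of the same shape and size on a second, like bottle: a bystander to be left alone. Origin: centre of its underside.
- tray: a shallow open steel parts tray, fixed to the bench, 150 mm (its x) by 120 mm (its y), empty; walls 3 mm thick and 12 mm high, inner floor 3 mm above the origin. Origin: centre of its underside, z up.
Not all that is in view belongs to the job. Of the things shaped like the tray, the steel one is meant.

How it is judged:
By the outcome, as a careful person would: the job done as asked, in the order asked, and still so for the second after the job is handed in, with the robot touching nothing.
It also fails if it takes over 38 s, if anything falls off the work surface, if the arm or the gripper's body presses on something with over 40 N, if the wrist force passes 120 N, or if a joint passes its speed limit or range.

## Working session

There is one attempt and no reset: what is moved stays moved. The work goes in short steps, Python scripts to look and compute and a shell command to move; the robot and the scene stay as the last step left them, time stands still between calls to the robot, and variables do not carry over. Pictures are saved under pics/ and viewed, at most 10 in all, crops included, and the job is handed in when it is done.

```bash
mkdir -p pics; python3 - <<'E'
from station import arm
import cv2,numpy as np
for n in("scene","top"):
    cv2.imwrite(f"pics/{n}0.png",arm.grab_frame(n)[:,:,::-1]); c=arm.get_calibration(n); print(n,c["fx"],c["cx"],c["cy"],np.round(c["cam_to_world"],3).tolist())
s=arm.get_state();print(s["t"],s["ee_rot"],s["force"],s["width"])
E
```

```text
scene 525.8226444492673 272.84197153539026 200.62035777163825 [[0.805, 0.46, -0.374, 0.926], [0.593, -0.639, 0.49, -0.523], [-0.013, -0.616, -0.788, 0.95], [0.0, 0.0, 0.0, 1.0]]
top 466.98391134132527 277.2845072177683 209.31409126056175 [[0.005, -0.988, 0.152, 0.376], [-1.0, -0.003, 0.01, -0.006], [-0.009, -0.153, -0.988, 1.123], [0.0, 0.0, 0.0, 1.0]]
0.1 [ 3.14010591e+00 -1.60634994e-04 -2.83388280e+00] [ 0.20882182 -0.30938743 -1.0284142 ] 0.08772923730822423
```

View pics/scene0.png

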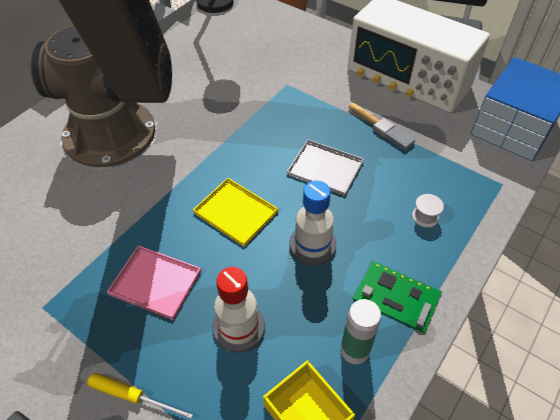

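View pics/top0.png

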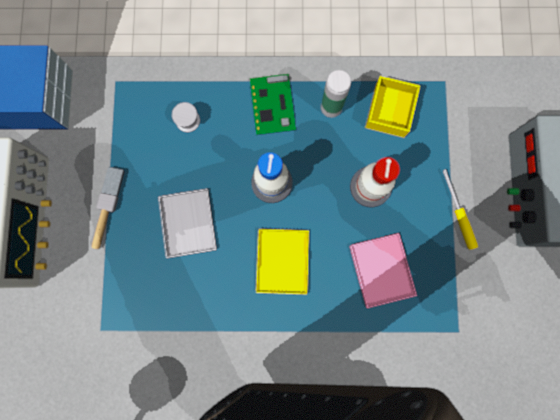

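Tray-shaped candidates in the top view are grey (188,222), yellow (283,261) and pink (383,270). The grey one looks like bare metal, so it fits "steel". The caps are red (386,168) and blue (270,166). I'll confirm all of these in one enlarged crop.

```bash
python3 - <<'E'
import cv2,numpy as np
t=cv2.imread("pics/top0.png");s=cv2.imread("pics/scene0.png")
def c(im,x,y,w,h,k):return cv2.resize(im[y:y+h,x:x+w],None,fx=k,fy=k,interpolation=cv2.INTER_CUBIC)
a=np.hstack([c(t,150,180,75,85,4)[:300,:300],c(t,345,145,75,75,4)])
b=np.hstack([c(s,280,130,100,75,4)[:300,:400],c(s,205,258,50,75,4)])
W=800;o=np.zeros((600,W,3),np.uint8);o[:300,:600]=a;o[300:,:600]=b
cv2.imwrite("pics/crop1.png",o)
E
```

```text
(no output)
```

View pics/crop1.png

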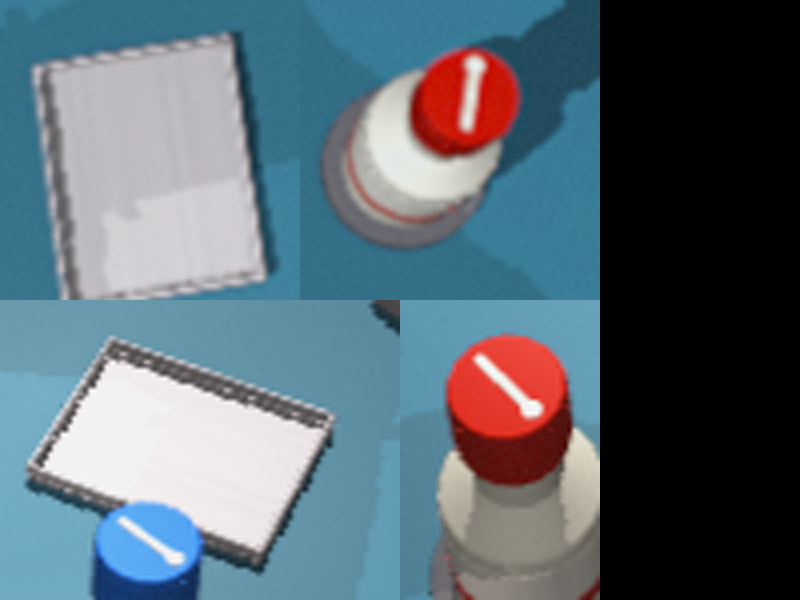

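```bash
cat > h.py <<'E'
import numpy as np
from station import arm
def ray(n,u,v):
    c=arm.get_calibration(n);T=np.array(c["cam_to_world"])
    d=T[:3,:3]@[(u-c["cx"])/c["fx"],(v-c["cy"])/c["fy"],1];return T[:3,3],d/np.linalg.norm(d)
def plane(n,u,v,z):
    o,d=ray(n,u,v);return o+d*(z-o[2])/d[2]
def tri(a,b):
    (o,d),(p,e)=ray(*a),ray(*b)
    k=np.linalg.lstsq(np.c_[d,-e],p-o,rcond=None)[0];A=o+k[0]*d;B=p+k[1]*e;return (A+B)/2,np.linalg.norm(A-B)
E
python3 - <<'E'
from h import *
print("redtop",tri(("top",387.5,169.3),("scene",231.8,279)))
print("bluetop",tri(("top",270,165),("scene",316.5,190.5)))
P=[plane("top",*p,.012) for p in[(159.2,196.2),(208.7,189),(216.7,248.7),(167,257)]]
print(np.round(P,3),np.mean(P,0));
Q=plane("scene",307.5+.5,142,.012),plane("scene",362.5,161,.012+0);print(np.round(Q,3))
s=arm.get_state();print(s["eef_pos"],np.degrees(s["ee_rot"]),s["q"])
E
```

```text
redtop (array([ 0.60553628, -0.22155574,  0.18694694]), np.float64(0.0028837362975301624))
bluetop (array([0.61440995, 0.01929233, 0.18472303]), np.float64(0.00205148256083527))
[[0.579 0.291 0.012]
 [0.597 0.172 0.012]
 [0.453 0.149 0.012]
 [0.432 0.266 0.012]] [0.51527021 0.21942717 0.012     ]
[[0.442 0.26  0.012]
 [0.584 0.283 0.012]]
[ 0.2043245  -0.64282892  0.19533217] [ 1.79914816e+02 -9.20370718e-03 -1.62369524e+02] [-9.74884000e-01  3.59311180e-01  1.11710699e-02 -2.85553281e-04
 -1.22412731e+00 -2.88105376e-01]
```

The crop confirms it: the grey tray is bare metal, with its centre near (0.515, 0.220). The red ribbed cap with the white line has its top at about (0.605, -0.221, 0.186). Next I'll move above the red cap.

```bash
python3 -m crank '[{"dz":0.04},{"dx":0.02,"dy":0.02,"dz":0.065},{"dx":0.045,"dy":0.045,"dz":0.065},{"dx":0.07,"dy":0.07,"dz":0.065},{"dx":0.1,"dy":0.1,"dz":0.065}]'
python3 -m crank '[{"dx":0.03,"dy":0.03},{"dx":0.06,"dy":0.06},{"dx":0.09,"dy":0.09},{"dx":0.12,"dy":0.12},{"dx":0.15,"dy":0.15}]'
python3 -m crank '[{"dx":0.03,"dy":0.03},{"dx":0.06,"dy":0.06},{"dx":0.09,"dy":0.09},{"dx":0.12,"dy":0.13},{"dx":0.15,"dy":0.17}]'
python3 -m crank '[{},{},{},{},{}]'
python3 - <<'E'
from h import *
import cv2
s=arm.get_state();print(s["eef_pos"],np.degrees(s["ee_rot"]),s["q"],s["force"])
cv2.imwrite("pics/w1.png",arm.grab_frame("wrist")[:,:,::-1]);c=arm.get_calibration("wrist");print(c)
E
```

```text
[ 0.2043245  -0.64282892  0.19533217] [ 1.79914816e+02 -9.20370718e-03 -1.62369524e+02] [-9.74884000e-01  3.59311180e-01  1.11710699e-02 -2.85553281e-04
 -1.22412731e+00 -2.88105376e-01] [ 0.20882182 -0.30938743 -1.0284142 ]
{'fx': 325.19226210127806, 'fy': 325.19226210127806, 'cx': 277.37873942497106, 'cy': 204.94180915017603, 'tool_from_camera': array([[-8.38780526e-04, -9.57474051e-01, -2.88518176e-01,
         7.86761892e-02],
       [ 9.99999448e-01, -9.85618160e-04,  3.63664261e-04,
         3.16930854e-04],
       [-6.32567847e-04, -2.88517712e-01,  9.57474349e-01,
        -1.88427612e-01],
       [ 0.00000000e+00,  0.00000000e+00,  0.00000000e+00,
         1.00000000e+00]])}invalid input at $[0]: expected keys dx, dy, dz, twist, grip
invalid input at $[0]: expected keys dx, dy, dz, twist, grip
invalid input at $[0]: expected keys dx, dy, dz, twist, grip
invalid input at $[0]: expected keys dx, dy, dz, twist, grip
```

View pics/w1.png

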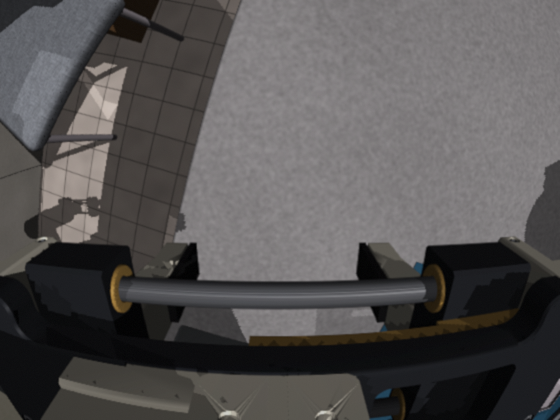

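The arm hasn't moved, because each row needs all five keys. The wrist view shows bare bench between the open fingers, at about (180,290) and (380,290).

```bash
python3 -m crank '[{"dx":0,"dy":0,"dz":0.04,"twist":0,"grip":1},{"dx":0.02,"dy":0.02,"dz":0.065,"twist":0,"grip":1},{"dx":0.045,"dy":0.045,"dz":0.065,"twist":0,"grip":1},{"dx":0.07,"dy":0.07,"dz":0.065,"twist":0,"grip":1},{"dx":0.1,"dy":0.1,"dz":0.065,"twist":0,"grip":1}]'
python3 -m crank '[{"dx":0.03,"dy":0.03,"dz":0,"twist":0,"grip":1},{"dx":0.06,"dy":0.06,"dz":0,"twist":0,"grip":1},{"dx":0.09,"dy":0.09,"dz":0,"twist":0,"grip":1},{"dx":0.12,"dy":0.12,"dz":0,"twist":0,"grip":1},{"dx":0.15,"dy":0.15,"dz":0,"twist":0,"grip":1}]'
python3 -m crank '[{"dx":0.03,"dy":0.03,"dz":0,"twist":0,"grip":1},{"dx":0.06,"dy":0.06,"dz":0,"twist":0,"grip":1},{"dx":0.09,"dy":0.09,"dz":0,"twist":0,"grip":1},{"dx":0.12,"dy":0.13,"dz":0,"twist":0,"grip":1},{"dx":0.15,"dy":0.17,"dz":0,"twist":0,"grip":1}]'
python3 -m crank '[{"dx":0,"dy":0,"dz":0,"twist":0,"grip":1},{"dx":0,"dy":0,"dz":0,"twist":0,"grip":1},{"dx":0,"dy":0,"dz":0,"twist":0,"grip":1},{"dx":0,"dy":0,"dz":0,"twist":0,"grip":1},{"dx":0,"dy":0,"dz":0,"twist":0,"grip":1}]'
python3 - <<'E'
from h import *
import cv2
s=arm.get_state();print(s["eef_pos"],np.degrees(s["ee_rot"]),s["q"],s["force"])
cv2.imwrite("pics/w2.png",arm.grab_frame("wrist")[:,:,::-1])
E
```

```text
t: 0.57
eef_pos: [0.3042, -0.5431, 0.2613]
ee_rot: [-3.141, 0.0, -2.835]
force: [1.3, -0.5, 0.4]
width: 0.0875
gripper_force: 0.0
t: 0.98
eef_pos: [0.4522, -0.3947, 0.2612]
ee_rot: [3.141, 0.0, -2.834]
force: [0.7, -0.2, 0.7]
width: 0.0877
gripper_force: 0.0
t: 1.4
eef_pos: [0.5908, -0.2398, 0.2608]
ee_rot: [3.141, -0.0, -2.834]
force: [0.5, -0.7, -0.5]
width: 0.0879
gripper_force: 0.0
t: 1.82
eef_pos: [0.5892, -0.2426, 0.2613]
ee_rot: [-3.142, 0.0, -2.835]
force: [-0.4, -0.0, -0.1]
width: 0.0875
gripper_force: 0.0
[ 0.58919318 -0.24262072  0.26131838] [-1.79995153e+02  2.76229964e-03 -1.62446939e+02] [-8.48341353e-02  2.64333573e-01  2.53156995e-02  6.15748799e-05
 -1.33170163e+00 -1.17961806e+00] [-0.41645334 -0.04795582 -0.0937816 ]
```

View pics/w2.png

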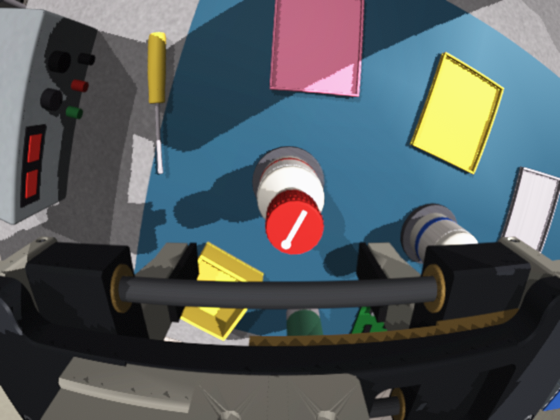

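The wrist view shows the red cap's top centred near (294,223), with the bottle below it and the fingers still clear.

```bash
cat >> h.py <<'E'
from scipy.spatial.transform import Rotation as Ro
def wplane(u,v,z,pos,rpy):
    c=arm.get_calibration("wrist");T=np.array(c["tool_from_camera"])
    a=np.array([u-c["cx"],v-c["cy"]]);r=np.linalg.norm(a);th=r/c["fx"]
    d=np.r_[a/r*np.sin(th),np.cos(th)];R=Ro.from_euler("xyz",rpy).as_matrix()
    o=np.array(pos)+R@T[:3,3];d=R@T[:3,:3]@d;return o+d*(z-o[2])/d[2]
E
python3 - <<'E'
from h import *
for z in(.183,.186,.189):print(wplane(294,223,z,[.5892,-.2426,.2613],[np.pi,0,-2.835]))
E
```

```text
[ 0.60202681 -0.22289678  0.183     ]
[ 0.60103783 -0.22338207  0.186     ]
[ 0.60004884 -0.22386737  0.189     ]
```

```bash
python3 -m crank '[{"dx":0.014,"dy":0.02,"dz":0,"twist":0,"grip":1},{"dx":0.014,"dy":0.02,"dz":-0.025,"twist":0,"grip":1},{"dx":0.014,"dy":0.02,"dz":-0.05,"twist":0,"grip":1},{"dx":0.014,"dy":0.02,"dz":-0.05,"twist":0,"grip":1},{"dx":0.014,"dy":0.02,"dz":-0.05,"twist":0,"grip":1}]' 40
python3 - <<'E'
from h import *
import cv2
s=arm.get_state();print(s["eef_pos"],s["ee_rot"],s["force"])
cv2.imwrite("pics/w3.png",arm.grab_frame("wrist")[:,:,::-1])
E
```

```text
t: 2.28
eef_pos: [0.6027, -0.2223, 0.2105]
ee_rot: [3.141, -0.003, -2.835]
force: [0.9, 0.3, 0.8]
width: 0.0878
gripper_force: 0.0
[ 0.6027314  -0.22232919  0.21052488] [ 3.14082456e+00 -2.62437973e-03 -2.83480793e+00] [0.85642533 0.28362596 0.82982686]
```

View pics/w3.png

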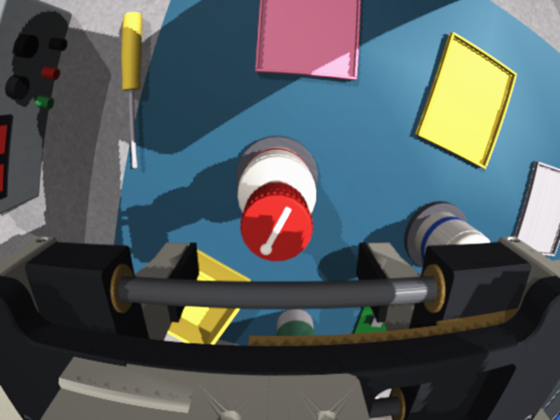

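The cap's top centre is at (276.5,225), laterally centred between the fingers. I'll check the fore-aft offset and descend.

```bash
python3 - <<'E'
from h import *
print(wplane(276.5,225,.186,[.6027,-.2223,.2105],[np.pi,0,-2.835]))
E
python3 -m crank '[{"dx":0,"dy":0,"dz":-0.02,"twist":0,"grip":1},{"dx":0,"dy":0,"dz":-0.04,"twist":0,"grip":1},{"dx":0,"dy":0,"dz":-0.057,"twist":0,"grip":1},{"dx":0,"dy":0,"dz":-0.057,"twist":0,"grip":1},{"dx":0,"dy":0,"dz":-0.057,"twist":0,"grip":1}]' 40
```

```text
[ 0.60286504 -0.22248647  0.186     ]
t: 2.75
eef_pos: [0.6042, -0.2223, 0.1554]
ee_rot: [-3.141, 0.0, -2.834]
force: [0.5, -1.0, 1.0]
width: 0.0877
gripper_force: 0.0
```

Centred within 1 mm, so I'll close.

```bash
for i in 1 2; do python3 -m crank '[{"dx":0,"dy":0,"dz":0,"twist":0,"grip":-1},{"dx":0,"dy":0,"dz":0,"twist":0,"grip":-1},{"dx":0,"dy":0,"dz":0,"twist":0,"grip":-1},{"dx":0,"dy":0,"dz":0,"twist":0,"grip":-1},{"dx":0,"dy":0,"dz":0,"twist":0,"grip":-1}]' 40; done
```

```text
t: 3.17
eef_pos: [0.6042, -0.2216, 0.1548]
ee_rot: [-3.141, 0.001, -2.834]
force: [0.4, 0.5, 0.2]
width: 0.0598
gripper_force: 0.0
t: 3.58
eef_pos: [0.604, -0.2217, 0.1542]
ee_rot: [-3.141, 0.0, -2.834]
force: [0.9, 0.2, 0.7]
width: 0.0482
gripper_force: 40.0
```

```bash
python3 -m crank '[{"dx":0,"dy":0,"dz":-0.003,"twist":0,"grip":-1},{"dx":0,"dy":0,"dz":-0.006,"twist":0,"grip":-1},{"dx":0,"dy":0,"dz":-0.0095,"twist":0,"grip":-1},{"dx":0,"dy":0,"dz":-0.0095,"twist":0,"grip":-1},{"dx":0,"dy":0,"dz":-0.0095,"twist":0,"grip":-1}]' 40
```

```text
t: 4.0
eef_pos: [0.6042, -0.2217, 0.145]
ee_rot: [-3.141, 0.001, -2.834]
force: [-0.4, 1.6, 5.7]
width: 0.0486
gripper_force: 40.0
```

```bash
python3 -m crank '[{"dx":0,"dy":0,"dz":-0.0005,"twist":5,"grip":-1},{"dx":0,"dy":0,"dz":-0.0005,"twist":10,"grip":-1},{"dx":0,"dy":0,"dz":-0.0005,"twist":15,"grip":-1},{"dx":0,"dy":0,"dz":-0.0005,"twist":20,"grip":-1},{"dx":0,"dy":0,"dz":-0.0005,"twist":25,"grip":-1}]' 40
python3 -c "
from h import *
s=arm.get_state();print(s['moment'],s['q'][5],s['force'])"
```

```text
t: 4.42
eef_pos: [0.6045, -0.2219, 0.1449]
ee_rot: [-3.14, 0.001, -2.393]
force: [-0.3, 0.7, 5.4]
width: 0.048
gripper_force: 40.0
[0.03336877 0.06254471 0.00545563] -0.7734150301212788 [-0.28876833  0.65383833  5.38719723]
```

```bash
for i in 1 2; do python3 -m crank '[{"dx":0,"dy":0,"dz":0,"twist":5,"grip":-1},{"dx":0,"dy":0,"dz":0,"twist":10,"grip":-1},{"dx":0,"dy":0,"dz":0,"twist":15,"grip":-1},{"dx":0,"dy":0,"dz":0,"twist":20,"grip":-1},{"dx":0,"dy":0,"dz":0,"twist":25,"grip":-1}]' 40; done
python3 - <<'E'
from h import *
import cv2
s=arm.get_state();print(s['moment'],s['q'][5],s["eef_pos"],np.degrees(s["ee_rot"]))
cv2.imwrite("pics/w4.png",arm.grab_frame("wrist")[:,:,::-1])
E
```

```text
t: 4.83
eef_pos: [0.6044, -0.2219, 0.1449]
ee_rot: [-3.14, -0.0, -1.957]
force: [-0.5, -0.2, 6.7]
width: 0.0485
gripper_force: 40.0
t: 5.25
eef_pos: [0.6044, -0.2219, 0.1449]
ee_rot: [-3.14, -0.001, -1.52]
force: [-0.4, -0.4, 5.0]
width: 0.0486
gripper_force: 40.0
[0.05234675 0.24276399 0.00296307] 0.09921234351485995 [ 0.60440221 -0.22188226  0.14488228] [-1.79929409e+02 -3.87837270e-02 -8.71055560e+01]
```

View pics/w4.png

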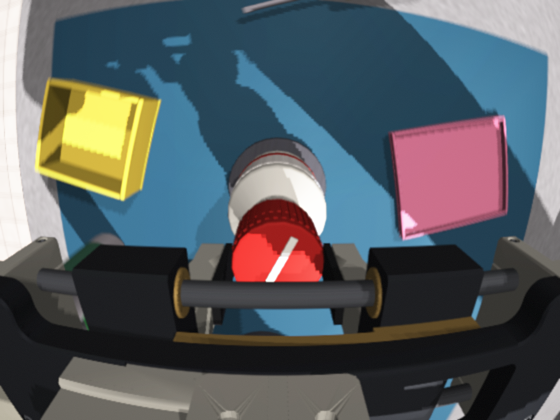

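The white line at (282,260) has the same slant in the gripper as before, so the cap turned the full 75° with it. Now I'll lift straight up, gently at first.

```bash
python3 -m crank '[{"dx":0,"dy":0,"dz":0.004,"twist":0,"grip":-1},{"dx":0,"dy":0,"dz":0.008,"twist":0,"grip":-1},{"dx":0,"dy":0,"dz":0.012,"twist":0,"grip":-1},{"dx":0,"dy":0,"dz":0.016,"twist":0,"grip":-1},{"dx":0,"dy":0,"dz":0.02,"twist":0,"grip":-1}]' 40
```

```text
t: 5.72
eef_pos: [0.6034, -0.2215, 0.164]
ee_rot: [3.14, 0.0, -1.525]
force: [0.7, 1.1, 0.2]
width: 0.0482
gripper_force: 40.0
```

```bash
python3 -m crank '[{"dx":0,"dy":0,"dz":0.022,"twist":0,"grip":-1},{"dx":0,"dy":0,"dz":0.044,"twist":0,"grip":-1},{"dx":0,"dy":0,"dz":0.066,"twist":0,"grip":-1},{"dx":0,"dy":0,"dz":0.09,"twist":0,"grip":-1},{"dx":0,"dy":0,"dz":0.115,"twist":0,"grip":-1}]' 40
python3 -m crank '[{"dx":-0.01,"dy":0.02,"dz":0.01,"twist":0,"grip":-1},{"dx":-0.02,"dy":0.045,"dz":0.01,"twist":0,"grip":-1},{"dx":-0.03,"dy":0.075,"dz":0.01,"twist":0,"grip":-1},{"dx":-0.04,"dy":0.105,"dz":0.01,"twist":0,"grip":-1},{"dx":-0.05,"dy":0.135,"dz":0.01,"twist":0,"grip":-1}]' 40
python3 -m crank '[{"dx":-0.01,"dy":0.03,"dz":0,"twist":1,"grip":-1},{"dx":-0.02,"dy":0.06,"dz":0,"twist":2,"grip":-1},{"dx":-0.025,"dy":0.09,"dz":0,"twist":4,"grip":-1},{"dx":-0.03,"dy":0.12,"dz":0,"twist":6,"grip":-1},{"dx":-0.035,"dy":0.15,"dz":0,"twist":6,"grip":-1}]' 40
python3 -m crank '[{"dx":0,"dy":0.03,"dz":0,"twist":0,"grip":-1},{"dx":0,"dy":0.06,"dz":0,"twist":0,"grip":-1},{"dx":0,"dy":0.09,"dz":0,"twist":0,"grip":-1},{"dx":0,"dy":0.12,"dz":0,"twist":0,"grip":-1},{"dx":0,"dy":0.14,"dz":0,"twist":0,"grip":-1}]' 40
python3 - <<'E'
from h import *
import cv2
s=arm.get_state();print(s['force'],s["eef_pos"],np.degrees(s["ee_rot"]),s["q"])
a=arm.grab_frame("wrist");b=arm.grab_frame("scene")
cv2.imwrite("pics/w5.png",np.hstack([a[:,:,::-1][:, ::],b[100:380,100:380,::-1].repeat(1,0)[:420] if 0 else cv2.resize(b[20:370,150:350,::-1],(240,420))]))
E
```

```text
t: 6.13
eef_pos: [0.6033, -0.2215, 0.2799]
ee_rot: [3.14, 0.0, -1.525]
force: [0.6, -0.5, -0.7]
width: 0.0485
gripper_force: 40.0
t: 6.55
eef_pos: [0.5528, -0.0856, 0.2891]
ee_rot: [3.141, 0.0, -1.526]
force: [0.7, -0.2, 0.1]
width: 0.0483
gripper_force: 40.0
t: 6.97
eef_pos: [0.518, 0.0647, 0.2894]
ee_rot: [3.142, 0.0, -1.418]
force: [0.6, -0.2, -0.8]
width: 0.0483
gripper_force: 40.0
t: 7.38
eef_pos: [0.5183, 0.2056, 0.289]
ee_rot: [3.141, 0.0, -1.419]
force: [1.1, -0.9, -0.1]
width: 0.0483
gripper_force: 40.0
[ 1.13397858 -0.9016953  -0.0642318 ] [0.5183209  0.20564171 0.28903495] [ 1.79970410e+02  1.02329017e-02 -8.13242666e+01] [ 7.28491441e-01  1.18025132e-01 -9.64190423e-02 -4.41514190e-04
 -1.35668755e+00 -5.76977399e-01]
```

View pics/w5.png

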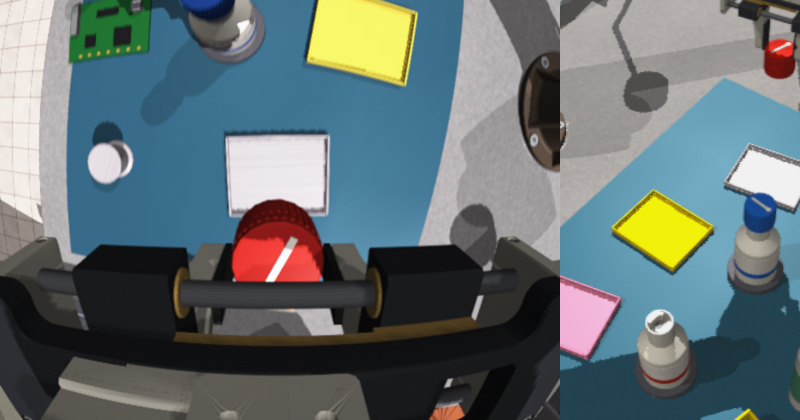

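The cap is in the gripper and off the bottle, whose neck is bare. The tray's rim corners are near (227,134), (329,134), (328,215) and (230,216), well aligned with the fingers.

```bash
python3 - <<'E'
from h import *
P=[wplane(u,v,.012,[.5183,.2056,.2890],[np.pi,0,-1.4194]) for u,v in[(227,134),(329,134),(328,215),(229.5,216)]]
print(np.round(P,3),np.mean(P,0))
E
```

```text
[[0.596 0.173 0.012]
 [0.451 0.151 0.012]
 [0.43  0.272 0.012]
 [0.578 0.296 0.012]] [0.51350717 0.22301644 0.012     ]
```

```bash
python3 -m crank '[{"dx":-0.004,"dy":0.015,"dz":-0.03,"twist":0,"grip":-1},{"dx":-0.004,"dy":0.015,"dz":-0.06,"twist":0,"grip":-1},{"dx":-0.004,"dy":0.015,"dz":-0.09,"twist":0,"grip":-1},{"dx":-0.004,"dy":0.015,"dz":-0.12,"twist":0,"grip":-1},{"dx":-0.004,"dy":0.015,"dz":-0.15,"twist":0,"grip":-1}]' 40
python3 -m crank '[{"dx":0,"dy":0,"dz":-0.03,"twist":0,"grip":-1},{"dx":0,"dy":0,"dz":-0.06,"twist":0,"grip":-1},{"dx":0,"dy":0,"dz":-0.085,"twist":0,"grip":-1},{"dx":0,"dy":0,"dz":-0.105,"twist":0,"grip":-1},{"dx":0,"dy":0,"dz":-0.117,"twist":0,"grip":-1}]' 40
python3 -m crank '[{"dx":0,"dy":0,"dz":-0.001,"twist":0,"grip":-1},{"dx":0,"dy":0,"dz":-0.002,"twist":0,"grip":-1},{"dx":0,"dy":0,"dz":-0.003,"twist":0,"grip":-1},{"dx":0,"dy":0,"dz":-0.004,"twist":0,"grip":-1},{"dx":0,"dy":0,"dz":-0.005,"twist":0,"grip":-1}]' 15
python3 -m crank '[{"dx":0,"dy":0,"dz":-0.0005,"twist":0,"grip":-1},{"dx":0,"dy":0,"dz":-0.001,"twist":0,"grip":-1},{"dx":0,"dy":0,"dz":-0.001,"twist":0,"grip":-1},{"dx":0,"dy":0,"dz":-0.0015,"twist":0,"grip":-1},{"dx":0,"dy":0,"dz":-0.0015,"twist":0,"grip":-1}]' 15
```

```text
t: 7.9
eef_pos: [0.5146, 0.2178, 0.1381]
ee_rot: [-3.142, 0.0, -1.42]
force: [0.2, 0.9, -1.1]
width: 0.048
gripper_force: 40.0
t: 8.32
eef_pos: [0.5135, 0.2168, 0.0197]
ee_rot: [3.138, -0.002, -1.421]
force: [-0.8, -0.2, 0.6]
width: 0.0485
gripper_force: 40.0
t: 8.73
eef_pos: [0.5155, 0.2188, 0.0182]
ee_rot: [-3.14, 0.001, -1.42]
force: [-0.8, -0.4, -0.7]
width: 0.0489
gripper_force: 15.0
t: 9.15
eef_pos: [0.5149, 0.2184, 0.0157]
ee_rot: [-3.142, 0.0, -1.42]
force: [-0.1, 0.3, 0.5]
width: 0.0492
gripper_force: 15.0
```

No contact yet, so I'll continue in 0.5–1 mm steps.

```bash
python3 -m crank '[{"dx":0,"dy":0,"dz":-0.0005,"twist":0,"grip":-1},{"dx":0,"dy":0,"dz":-0.001,"twist":0,"grip":-1},{"dx":0,"dy":0,"dz":-0.001,"twist":0,"grip":-1},{"dx":0,"dy":0,"dz":-0.001,"twist":0,"grip":-1},{"dx":0,"dy":0,"dz":-0.001,"twist":0,"grip":-1}]' 15
```

```text
t: 9.57
eef_pos: [0.5149, 0.2184, 0.0146]
ee_rot: [3.142, -0.0, -1.42]
force: [-0.1, 0.2, 0.5]
width: 0.0493
gripper_force: 15.0
```

```bash
python3 -m crank '[{"dx":0,"dy":0,"dz":-0.0005,"twist":0,"grip":-1},{"dx":0,"dy":0,"dz":-0.0008,"twist":0,"grip":-1},{"dx":0,"dy":0,"dz":-0.0008,"twist":0,"grip":-1},{"dx":0,"dy":0,"dz":-0.0008,"twist":0,"grip":-1},{"dx":0,"dy":0,"dz":-0.0008,"twist":0,"grip":-1}]' 15
```

```text
t: 9.98
eef_pos: [0.5149, 0.2184, 0.0139]
ee_rot: [-3.142, -0.0, -1.42]
force: [-0.4, -0.1, -0.9]
width: 0.0491
gripper_force: 15.0
```

```bash
python3 -m crank '[{"dx":0,"dy":0,"dz":-0.0005,"twist":0,"grip":-1},{"dx":0,"dy":0,"dz":-0.0008,"twist":0,"grip":-1},{"dx":0,"dy":0,"dz":-0.0008,"twist":0,"grip":-1},{"dx":0,"dy":0,"dz":-0.0008,"twist":0,"grip":-1},{"dx":0,"dy":0,"dz":-0.0008,"twist":0,"grip":-1}]' 15
```

```text
t: 10.4
eef_pos: [0.5149, 0.2184, 0.0131]
ee_rot: [-3.142, 0.0, -1.42]
force: [0.6, 0.0, -0.1]
width: 0.0489
gripper_force: 15.0
```

```bash
python3 -m crank '[{"dx":0,"dy":0,"dz":-0.0005,"twist":0,"grip":-1},{"dx":0,"dy":0,"dz":-0.0008,"twist":0,"grip":-1},{"dx":0,"dy":0,"dz":-0.0008,"twist":0,"grip":-1},{"dx":0,"dy":0,"dz":-0.0008,"twist":0,"grip":-1},{"dx":0,"dy":0,"dz":-0.0008,"twist":0,"grip":-1}]' 15
```

```text
t: 10.82
eef_pos: [0.5149, 0.2184, 0.0122]
ee_rot: [3.142, -0.0, -1.42]
force: [-0.1, 0.5, 0.5]
width: 0.049
gripper_force: 15.0
```

```bash
python3 -m crank '[{"dx":0,"dy":0,"dz":-0.0005,"twist":0,"grip":-1},{"dx":0,"dy":0,"dz":-0.0008,"twist":0,"grip":-1},{"dx":0,"dy":0,"dz":-0.0008,"twist":0,"grip":-1},{"dx":0,"dy":0,"dz":-0.0008,"twist":0,"grip":-1},{"dx":0,"dy":0,"dz":-0.0008,"twist":0,"grip":-1}]' 15
```

```text
t: 11.23
eef_pos: [0.5149, 0.2184, 0.0115]
ee_rot: [3.142, -0.0, -1.42]
force: [0.7, 0.8, -0.1]
width: 0.049
gripper_force: 15.0
```

```bash
python3 -m crank '[{"dx":0,"dy":0,"dz":-0.0005,"twist":0,"grip":-1},{"dx":0,"dy":0,"dz":-0.0008,"twist":0,"grip":-1},{"dx":0,"dy":0,"dz":-0.0008,"twist":0,"grip":-1},{"dx":0,"dy":0,"dz":-0.0008,"twist":0,"grip":-1},{"dx":0,"dy":0,"dz":-0.0008,"twist":0,"grip":-1}]' 15
```

```text
t: 11.65
eef_pos: [0.5149, 0.2184, 0.0107]
ee_rot: [-3.142, -0.0, -1.42]
force: [0.6, 0.2, -0.0]
width: 0.0487
gripper_force: 15.0
```

```bash
python3 -m crank '[{"dx":0,"dy":0,"dz":-0.0005,"twist":0,"grip":-1},{"dx":0,"dy":0,"dz":-0.0008,"twist":0,"grip":-1},{"dx":0,"dy":0,"dz":-0.0008,"twist":0,"grip":-1},{"dx":0,"dy":0,"dz":-0.0008,"twist":0,"grip":-1},{"dx":0,"dy":0,"dz":-0.0008,"twist":0,"grip":-1}]' 15
```

```text
t: 12.07
eef_pos: [0.5149, 0.2184, 0.0099]
ee_rot: [-3.141, 0.0, -1.42]
force: [0.2, -0.6, 2.2]
width: 0.0489
gripper_force: 15.0
```

```bash
python3 -m crank '[{"dx":0,"dy":0,"dz":-0.0005,"twist":0,"grip":-1},{"dx":0,"dy":0,"dz":-0.0008,"twist":0,"grip":-1},{"dx":0,"dy":0,"dz":-0.0008,"twist":0,"grip":-1},{"dx":0,"dy":0,"dz":-0.0008,"twist":0,"grip":-1},{"dx":0,"dy":0,"dz":-0.0008,"twist":0,"grip":-1}]' 15
python3 - <<'E'
from h import *
import cv2
b=arm.grab_frame("scene")[:,:,::-1]
cv2.imwrite("pics/s6.png",cv2.resize(b[80:220,250:430],None,fx=4,fy=4,interpolation=cv2.INTER_CUBIC))
E
```

```text
t: 12.48
eef_pos: [0.5151, 0.2185, 0.0097]
ee_rot: [-3.141, 0.0, -1.42]
force: [-1.2, -0.3, 7.1]
width: 0.049
gripper_force: 15.0
```

View pics/s6.png

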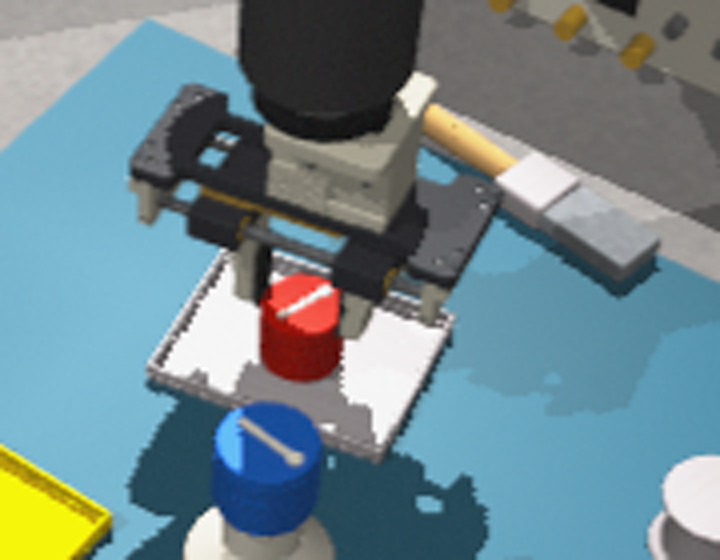

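The cap is standing upright on the tray floor at crop (302,330), with 7 N of contact force. I'll ease the pressure, open the fingers a little and then withdraw.

```bash
python3 -m crank '[{"dx":0,"dy":0,"dz":0.0007,"twist":0,"grip":-1},{"dx":0,"dy":0,"dz":0.0007,"twist":0,"grip":-1},{"dx":0,"dy":0,"dz":0.0007,"twist":0,"grip":0.5},{"dx":0,"dy":0,"dz":0.0007,"twist":0,"grip":0.5},{"dx":0,"dy":0,"dz":0.0007,"twist":0,"grip":0.5}]' 15
python3 -m crank '[{"dx":0,"dy":0,"dz":0,"twist":0,"grip":0.5},{"dx":0,"dy":0,"dz":0,"twist":0,"grip":0.5},{"dx":0,"dy":0,"dz":0,"twist":0,"grip":0.5},{"dx":0,"dy":0,"dz":0,"twist":0,"grip":0.5},{"dx":0,"dy":0,"dz":0,"twist":0,"grip":0.5}]'
```

```text
t: 12.95
eef_pos: [0.5147, 0.2183, 0.0095]
ee_rot: [3.141, -0.0, -1.42]
force: [0.4, -0.5, 0.2]
width: 0.0628
gripper_force: 0.0
t: 13.37
eef_pos: [0.5149, 0.2184, 0.0097]
ee_rot: [3.142, -0.0, -1.42]
force: [-0.2, -0.6, -0.6]
width: 0.0655
gripper_force: 0.0
```

```bash
python3 -m crank '[{"dx":0,"dy":0,"dz":0.01,"twist":0,"grip":0.5},{"dx":0,"dy":0,"dz":0.025,"twist":0,"grip":0.5},{"dx":0,"dy":0,"dz":0.05,"twist":0,"grip":0.5},{"dx":0,"dy":0,"dz":0.075,"twist":0,"grip":0.5},{"dx":0,"dy":0,"dz":0.1,"twist":0,"grip":0.5}]'
python3 -m crank '[{"dx":0,"dy":0,"dz":0.03,"twist":0,"grip":0.5},{"dx":0,"dy":0,"dz":0.06,"twist":0,"grip":0.5},{"dx":0,"dy":0,"dz":0.09,"twist":0,"grip":0.5},{"dx":0,"dy":0,"dz":0.1,"twist":0,"grip":0.5},{"dx":0,"dy":0,"dz":0.1,"twist":0,"grip":0.5}]'
python3 - <<'E'
from h import *
import cv2
cv2.imwrite("pics/s7.png",arm.grab_frame("scene")[:,:,::-1]);print(arm.get_state()["qd"].round(3) if hasattr(arm.get_state()["qd"],'round') else 0)
E
```

```text
t: 13.78
eef_pos: [0.5148, 0.2182, 0.1116]
ee_rot: [-3.141, -0.0, -1.42]
force: [0.6, 0.4, 0.0]
width: 0.0657
gripper_force: 0.0
t: 14.2
eef_pos: [0.5164, 0.2193, 0.2142]
ee_rot: [-3.136, 0.003, -1.42]
force: [-0.1, -0.2, -0.1]
width: 0.0656
gripper_force: 0.0
[ 0.001  0.033 -0.048 -0.015  0.021 -0.001]
```

View pics/s7.png

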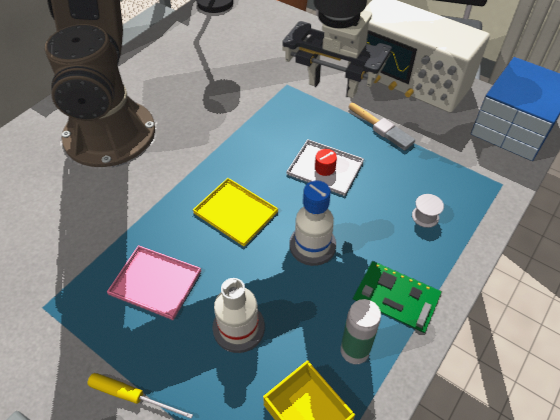

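The red cap stands upright in the steel tray at (326,162). The blue cap at (316,196) is untouched, and the arm is clear.

```bash
python3 -c "
from station import arm
print(arm.job_done())"
```

```text
the job is handed in; nothing more can be done
None
```

The red safety cap is off its bottle and standing upright in the steel tray, the blue-capped bottle is still closed, and the job was handed in at about 14 s (no verdict was returned).

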